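# Press a plaster mould shut with a bench quick clamp and back it off

## Robot

A 7-joint arm with a two-finger parallel gripper is mounted at the origin on the work surface. World frame = base frame: x ahead of the robot, y to its left, z up, the work surface at z = 0. Lengths are in m, angles in rad, forces in N, time in s.
With the tool pointing down it reaches from about 0.4 to 0.875 m from the base axis. Payload 19.3 kg.
Tool frame: the origin (TCP) lies at the very end of the fingers, on their centre line; the grasp point (between the pads) lies 19 mm behind it; z points along the fingers, y is the line along which they close (so a half turn about z gives the same grasp; the last joint's range is limited). The gripper opens to 85 mm and grips with 20 to 120 N. Pads are 22 mm wide; open, the fingers measure 114 mm over their backs; the gripper's body (76 mm by 85 mm) begins 54 mm behind the grasp point. The pads swing forward as they close: fully open they stand 13 mm farther back than shut.
Start: joints at [-1.236, 0.521, -0.036, 1.599, 0.021, 1.021, -0.113], TCP at [0.246, 0.574, 0.231] pointing down, gripper open.
Joint ranges: [-2.91, 2.91], [-0.3, 2.13], [-1.5, 1.42], [0.17, 2.43], [-1.26, 4.41], [0.16, 1.93], [-2.52, 2.52]. Speed limits (rad/s): [1.89, 1.89, 2.39, 2.39, 3.01, 3.01, 3.01].

## Interface

Orientations are given as [roll, pitch, yaw] about the fixed x, y, z axes, in that order (R = Rz(yaw) Ry(pitch) Rx(roll)).
In Python, from workcell import bot gives the robot as it stands.
- The arm moves only by the tool carry_out, never from a script. Its argument "rows" is a list that holds one entry, the list of rows, each a list of 4 numbers: the shift along the tool's x, y, z in m, then the turn about the tool's z in degrees. In form: [[[x, y, z, twist], ...]]. A call has 1 to 12 rows; each row is the pose to reach, as a shift and turn from the pose commanded when the call began, along the tool's axes at that moment; what a row does not reach only later rows make up. A row lasts 1/12 s, in which the tool goes at most 41.7 mm and 7.16 degrees, less where a joint would pass 70% of its speed; a pose out of reach is approached as far as the arm can. A call with a gripper value outside its range is refused whole. "grip" is the finger opening in m, from 0 to 0.0854, set as the call begins (left out, the last holds). The fingers move at their own pace and stop on an object; "grip_force" is the grip in N (left out, the last holds). Time passes only in rows, so rows that repeat a pose let the fingers close. It gives the time, the measured TCP pose, the force, the opening and the grip force at its end, in the units of the state.
- bot.observe(): the state, without advancing time (a new reading comes with each control period).
- bot.grab_frame(name): name is "side" or "top"; returns a dict with "pixels" (400x640x3 uint8, red, green, blue), "K" (3x3 intrinsics, pixels), "k1" (the pictures are not rectified: a ray, as slopes to the right and down, at radius r is drawn at 1 + k1 r^2 times it, then the intrinsics apply), "pose" (4x4, takes a point from camera to world coordinates). Camera axes: x right, y down, z forward; pixel columns grow to the right and rows downward; lengths in m; the calibration is good to about 2 mm. A picture is of the moment at which its call begins. There is no depth.
- bot.job_done(): hands the job in; it is judged then, once.
Trained networks look in a picture, given as the dict that the camera call returned (one of the last four; its "shot" number tells which), for a name from the list of things; names that differ only in an ending like _2 or _b are one class to them, and where a whole thing is asked for, a point or a joint stands for the part that bears it (a point fixed in the world has none). Each returns a list of dicts, best first, with "conf" (0 to 1); they miss things now and then, are a little off and sometimes report something else, mostly with a low value. They report only what shows in the picture. A call takes as long as a camera call.
- bot.look_for(picture, label): "position" ([column, row] in pixels, amid what is visible of it).
- bot.regions_of(picture, label): "region" (400x640 bool, what is visible of it) and "position" ([column, row] in pixels, amid what is visible of it).
- bot.spot_point(picture, label): "position" ([column, row] in pixels: a listed point, or the origin of a listed thing).
The state is a dict: "clock": time; "qpos": joint angles; "qd": joint speeds; "joint_efforts": joint torques, N m; "position": TCP position; "tool_rot": TCP orientation; "force": force on the tool from outside, world axes, zero at the start; "moment": the same for the moment, N m; "grip_width": finger opening in m; "finger_force": force on a finger pad.
Only numpy, scipy, OpenCV 4.12 (cv2) and the standard library are available. Lean on these libraries where they do the work, as an engineer would, in place of code of your own. Each camera call takes 0.05 s, during which the arm holds its last target. There are 200 camera calls.

## Task

Pump the trigger of the bench clamp until its jaw has pushed the two plaster mould halves shut against the end stop and presses them firmly together, but squeeze gently at the end: damp plaster cracks if the jaw's spring pad is driven to its stop. Then pinch the clamp's upright release lever against the post beside it and slide the jaw all the way back, and let go, leaving the mould shut. Do not touch the mould or disturb the things around the clamp.

Things in the scene. Friction and masses are not known exactly. Their poses are not given: they have to be found in the camera images.
- clamp: Bench quick clamp on a fixed plywood board 240 x 480 x 18 mm. Origin: on the table below the trigger pivot, on the clamp's centre line; its +y is the clamping direction (the jaw pushes the mould to +y), z up. On the centre line: black handle, y -44 to -30; trigger pivot at y 0, z 121 mm; steel ratchet bar, top at z 56 mm, with the jaw plate in front and release post and lever at its rear.
- trigger_grip (a point): Centre of the round nub (16 mm thick, 26 wide along x) at the end of the black trigger blade, at z 224 mm at rest, nub top at z 232. The blade is 10 mm thick and leans 0.25 rad to +y at rest. Push the nub to -y, or squeeze blade and handle together (70 mm over both at z 198 mm), to advance the jaw. 12 to 17 N at the nub is firm; above 22 N the plaster is in danger.
- trigger (a joint): Trigger angle: 0 at rest, 0.45 rad fully squeezed (nub about 48 mm further to -y). A spring returns it; let it return to 0 to catch the next tooth. A full pump moves the jaw 7 to 17 mm; up to 7 mm slips back. Force at the nub: 2 N for the spring plus 0.43 of the force on the jaw and its friction: 4 to 9 N while the mould slides, rising by 1 N or so per mm once it is shut.
- handle_grip (a point): Centre of the fixed black handle at z 200 mm; the handle is 26 wide (x), 14 thick (y), top at z 232 mm.
- jaw (a joint): Travel of the jaw with its ratchet bar, release post and lever, in m: 0 fully back (home), grows to +y of the clamp, end of travel 0.060. It cannot be pushed back unless the release lever is pinched; then it slides with about 4 N.
- pad: Sprung black rubber pad on the front of the jaw plate, 56 wide, 50 high, 8 mm thick; origin at its centre, at y 75, z 54 mm of the clamp with the jaw at home and the spring relaxed. Spring 8 N per mm, stop after 6.3 mm (50 N).
- release_tab (a point): Upright steel release lever at the rear of the jaw's bar, 22 wide (x), 10 mm thick (y), top at z 175 mm. The point is its centre at z 155 mm; it rides with the jaw and moves as the lever tips.
- release_post (a point): Upright grey post fixed to the jaw's bar, 24 wide, 12 mm thick (y), top at z 178 mm, 43 mm to +y of the relaxed release lever. The point is its centre at z 155 mm. 54 mm over lever and post when relaxed, about 24 mm when pinched together.
- release (a joint): Release lever angle: 0 relaxed, 0.28 rad fully pinched towards the post (+y); the jaw is free above about 0.22 rad. Takes up to about 10 N at z 155 mm.
- end_stop: Wooden end stop fixed on the clamp's board, 110 wide, 70 mm high. Origin: bottom centre of the face that looks to the jaw (-y).
- mould_a: Loose plaster mould half nearest to the jaw, 90 x 50 (y) x 70 mm, about 0.4 kg, origin at the centre of its underside, standing on the board between the rails.
- mould_b: Loose plaster mould half nearest to the end stop, same size, origin at the centre of its underside. The two are shut when the origins are 50 mm apart.
- cup: Bystander: white cup 56 mm wide, 60 high, on the clamp's board.
- puck: Bystander: dark wooden disc 48 mm wide, 20 high, on the clamp's board.
- bowl: Bystander: terracotta bowl, 120 mm wide.
- brush: Bystander: brush lying on the table.
- glaze: Bystander: jar 70 mm wide, 100 high.
- spatula: Bystander: spatula lying on the table.
- mug: Bystander: blue mug 76 mm wide, 85 high.

How it is judged:
By the outcome, as a careful person would: the job done as asked, in the order asked, and still so for the second after the job is handed in, with the robot touching nothing.
It also fails if it takes over 61 s, if anything falls off the work surface, if the arm or the gripper's body presses on something with over 40 N, if the wrist force passes 120 N, or if a joint passes its speed limit or range.

## Working session

There is one attempt and no reset: what is moved stays moved. The work goes in short steps, Python scripts to look and compute and a tool call to move; the robot and the scene stay as the last step left them, time stands still between calls to the robot, and variables do not carry over. Pictures are saved under pics/ and viewed, at most 10 in all, crops included, and the job is handed in when it is done.

Besides the shell and the picture viewer there is one more tool, called after "Call:" in YAML: its name, and indented under it one key for each argument. carry_out: Moves the arm, as the interface text tells. Its arguments: {"type":"object","properties":{"rows":{"type":"array","items":{"type":"array","items":{"type":"array","items":{"type":"number"}}}},"grip":{"type":"number"},"grip_force":{"type":"number"}},"required":["rows"]}

```bash
mkdir -p pics; cat > h.py <<'E'
import numpy as np, cv2
from workcell import bot
def proj(f,P):
    T=np.linalg.inv(f["pose"]);p=(T[:3,:3]@np.atleast_2d(P).T).T+T[:3,3]
    s=p[:,:2]/p[:,2:];s=s*(1+f["k1"]*(s**2).sum(1,keepdims=True))
    return s@f["K"][:2,:2].T+f["K"][:2,2]
def ray(f,px):
    u=np.linalg.solve(f["K"],[px[0],px[1],1])[:2];s=u.copy()
    for _ in range(20): s=u/(1+f["k1"]*(s@s))
    d=f["pose"][:3,:3]@np.r_[s,1];return f["pose"][:3,3],d/np.linalg.norm(d)
def at_z(f,px,z):
    o,d=ray(f,px);return o+d*(z-o[2])/d[2]
def save(f,n,crop=None,s=1):
    im=f["pixels"][:,:,::-1]
    if crop: im=im[crop[1]:crop[3],crop[0]:crop[2]]
    cv2.imwrite("pics/"+n,cv2.resize(im,None,fx=s,fy=s,interpolation=cv2.INTER_CUBIC))
E
python3 - <<'E'
from h import *
s=bot.observe();print({k:np.round(v,3).tolist() for k,v in s.items()})
F={}
for n in("side","top"):
    F[n]=f=bot.grab_frame(n);save(f,n+"0.png");print(n,f["pose"].round(3).tolist(),f["K"].round(1).tolist(),f["k1"])
for l in["clamp","trigger_grip","handle_grip","release_tab","release_post","pad","end_stop","mould_a","mould_b","cup","puck","mug","glaze","bowl"]:
    for n in F:
        print(l,n,[(np.round(d["position"],1).tolist(),round(d["conf"],2)) for d in bot.spot_point(F[n],l)][:3])
E
```

```text
{'clock': 0.0, 'qpos': [-1.236, 0.522, -0.036, 1.6, 0.021, 1.021, -0.113], 'qd': [-0.001, 0.002, -0.0, -0.003, -0.0, 0.0, 0.0], 'joint_efforts': [-0.001, -92.711, 1.979, -36.993, 0.018, 0.008, -0.0], 'position': [0.246, 0.574, 0.231], 'tool_rot': [-3.14, 0.0, 2.737], 'force': [0.835, 1.199, 0.016], 'moment': [-0.021, 0.013, 0.0], 'finger_force': 0.0, 'grip_width': 0.085}
side [[0.881, -0.379, 0.283, 0.182], [-0.473, -0.694, 0.542, -0.67], [-0.009, -0.612, -0.791, 1.079], [0.0, 0.0, 0.0, 1.0]] [[366.0, 0.0, 317.0], [0.0, 366.0, 196.8], [0.0, 0.0, 1.0]] -0.06310041728960361
top [[0.014, -0.998, 0.055, 0.442], [-1.0, -0.013, 0.016, -0.03], [-0.015, -0.055, -0.998, 1.152], [0.0, 0.0, 0.0, 1.0]] [[361.4, 0.0, 322.7], [0.0, 361.4, 195.6], [0.0, 0.0, 1.0]] -0.0324465002606887
clamp side [([312.8, 209.8], 0.96)]
clamp top [([308.3, 188.7], 0.91), ([453.6, 249.0], 0.62)]
trigger_grip side [([309.7, 157.9], 0.61)]
trigger_grip top [([291.9, 176.7], 0.7)]
handle_grip side []
handle_grip top [([317.1, 182.5], 0.72), ([274.6, 179.8], 0.19)]
release_tab side [([337.0, 224.6], 0.55)]
release_tab to
[... 357 characters left out ...]
 0.55)]
mould_a top [([273.4, 182.8], 0.71), ([248.1, 181.6], 0.58), ([244.4, 179.7], 0.32)]
mould_b side [([303.2, 183.8], 0.84), ([295.5, 170.0], 0.55)]
mould_b top [([273.4, 182.8], 0.71), ([248.1, 181.6], 0.58), ([244.4, 179.7], 0.32)]
cup side [([284.2, 196.1], 0.73), ([387.7, 344.9], 0.68)]
cup top [([278.9, 213.3], 0.48)]
puck side [([342.3, 207.5], 0.71)]
puck top [([329.5, 159.9], 0.5), ([270.6, 181.8], 0.21)]
mug side [([389.4, 342.4], 0.91)]
mug top [([472.2, 203.1], 0.62)]
glaze side [([413.7, 296.5], 0.78)]
glaze top [([449.1, 156.0], 0.62)]
bowl side [([239.0, 150.6], 0.72), ([332.5, 211.2], 0.43), ([388.9, 344.0], 0.15)]
bowl top [([181.1, 234.4], 0.7), ([329.1, 160.0], 0.37)]
```

```bash
python3 - <<'E'
from h import *
for n,c in(("side",(215,90,375,250)),("top",(200,120,420,260))):
    f=bot.grab_frame(n);save(f,n+"1.png",c,3.6)
E
```

```text
(no output)
```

View pics/side1.png

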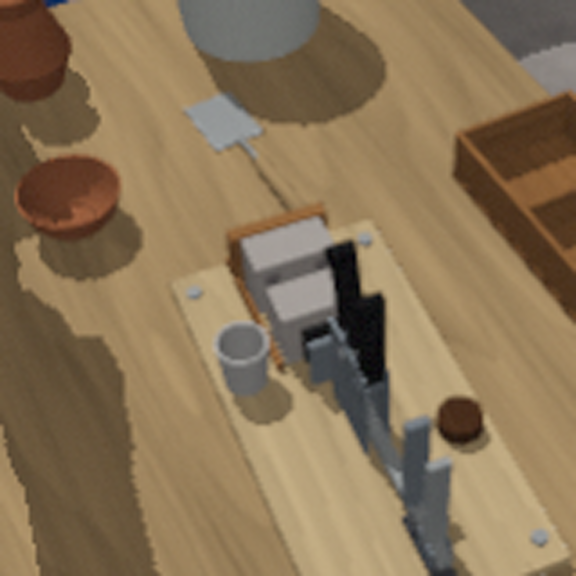

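View pics/top1.png

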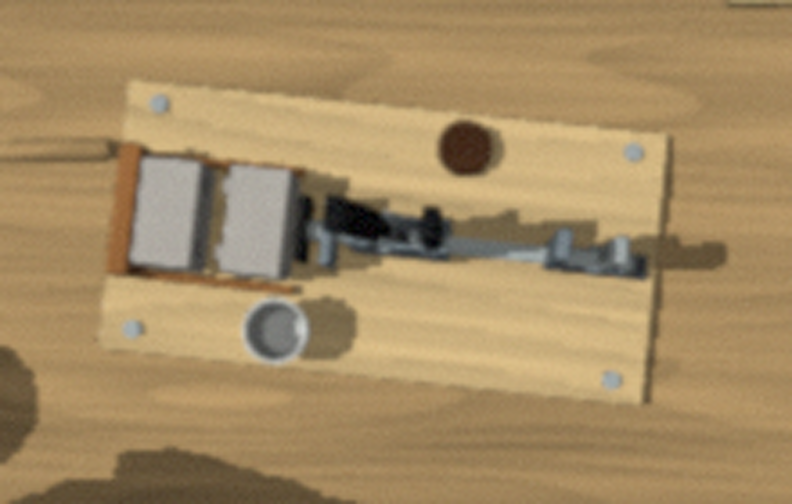

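View pics/top0.png

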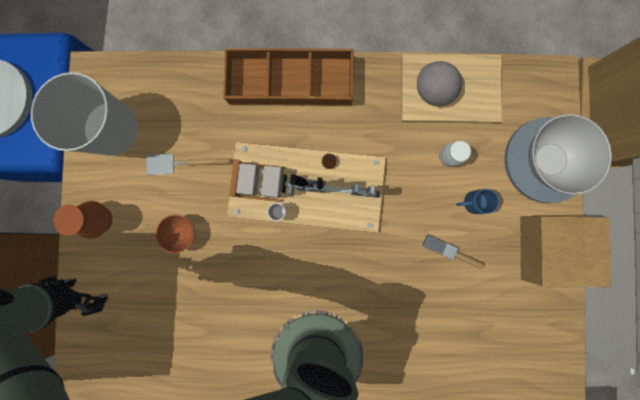

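```bash
python3 - <<'E'
from h import *
from scipy.optimize import least_squares
F={n:bot.grab_frame(n) for n in("side","top")}
c=lambda x,y,n:((x/3.6+200,y/3.6+120) if n=="top" else (x/3.6+215,y/3.6+90))
def model(p):
    x,y,a,yr,yb,xb=p
    L=[("top",(0,26.3,224),(291.9,176.7),1),("side",(0,26.3,224),(309.7,157.9),1),
    ("top",(0,26.3,232),c(345,213,"top"),.7),
    ("top",(0,-37,200),(317.1,182.5),1),("top",(0,-37,232),c(433,220,"top"),1),("side",(0,-37,232),c(372,297,"side"),1),
    ("top",(0,0,0),(308.3,188.7),1),("side",(0,0,0),(312.8,209.8),1),
    ("top",(0,yr,155),(367.4,187.7),1),("side",(0,yr,155),(337,224.6),1),("side",(0,yr,175),c(437,466,"side"),1),
    ("top",(0,yr+43,155),(354.6,191.5),.7),("side",(0,yr+43,155),(333.5,211.6),1),("side",(0,yr+43,178),c(417,423,"side"),1)]
    L+=[("top",(xb+sx*120,yb+sy*240,18),c(*q,"top"),1.5) for sx,sy,q in((1,1,(130,82)),(1,-1,(668,133)),(-1,-1,(645,403)),(-1,1,(100,347)))]
    R=[];C,S=np.cos(a),np.sin(a)
    for n,(X,Y,Z),px,w in L:
        P=np.array([x+(C*X-S*Y)/1e3,y+(S*X+C*Y)/1e3,Z/1e3]); R.append(w*(proj(F[n],P)[0]-px))
    return np.concatenate(R)
r=least_squares(model,[.45,0,0,-150,0,0],loss="soft_l1",x_scale=[.01,.01,.01,10,10,10])
print(r.x.round(4).tolist());print(model(r.x).reshape(-1,2).round(1).tolist())
E
```

```text
[0.5338, 0.0334, -0.0851, -184.524, 5.1655, -2.2721]
[[2.1, 2.0], [-0.6, 2.3], [-1.5, -0.6], [1.6, -0.6], [-1.9, -0.3], [-1.4, -0.5], [0.5, -2.1], [0.7, -2.4], [4.8, 0.9], [-0.6, -2.2], [0.3, -0.8], [1.5, -3.1], [-3.0, 0.2], [-0.2, -0.1], [-0.4, -1.0], [0.9, -0.8], [0.3, 0.6], [-0.7, 1.1]]
```

Call:
carry_out:
  rows:
    - [[0,0,-0.03,0],[-0.03,-0.02,-0.05,-4],[-0.06,-0.042,-0.05,-9],[-0.093,-0.064,-0.05,-14],[-0.126,-0.087,-0.05,-18.3],[-0.159,-0.11,-0.05,-18.3],[-0.192,-0.133,-0.05,-18.3],[-0.225,-0.156,-0.05,-18.3],[-0.258,-0.179,-0.05,-18.3],[-0.291,-0.202,-0.05,-18.3],[-0.324,-0.225,-0.05,-18.3],[-0.35,-0.243,-0.05,-18.3]]
  grip: 0
  grip_force: 20

```text
clock: 2.7
position: [0.4735, 0.2102, 0.2816]
tool_rot: [-3.141, 0.001, 3.054]
force: [1.4, -0.1, 0.1]
grip_width: 0.0002
finger_force: 0.0
```

Call:
carry_out:
  rows:
    - [[-0.025,-0.033,0,0],[-0.05,-0.066,0,0],[-0.0755,-0.094,0,0],[-0.0755,-0.094,0.03,0],[-0.0755,-0.094,0.06,0],[-0.0755,-0.094,0.066,0],[-0.0755,-0.094,0.066,0]]

```text
clock: 3.28
position: [0.5384, 0.1131, 0.214]
tool_rot: [-3.14, -0.003, 3.056]
force: [0.2, 0.9, 0.5]
grip_width: 0.0004
finger_force: 0.0
```

```bash
python3 - <<'E'
from h import *
im=[]
for n,c in(("side",(255,110,365,250)),("top",(220,140,390,230))):
    f=bot.grab_frame(n);im.append(cv2.resize(f["pixels"][c[1]:c[3],c[0]:c[2],::-1],(int((c[2]-c[0])*420/(c[3]-c[1])*(1 if n=="side" else .6)),420 if n=="side" else 252),interpolation=2))
    if n=="top": im[1]=cv2.copyMakeBorder(im[1],0,168,0,0,0)
cv2.imwrite("pics/a2.png",np.hstack(im));print(bot.observe()["position"],bot.observe()["force"])
E
```

```text
[0.53976343 0.11362671 0.21652958] [ 0.14354332 -0.18058953 -0.61323191]
```

View pics/a2.png

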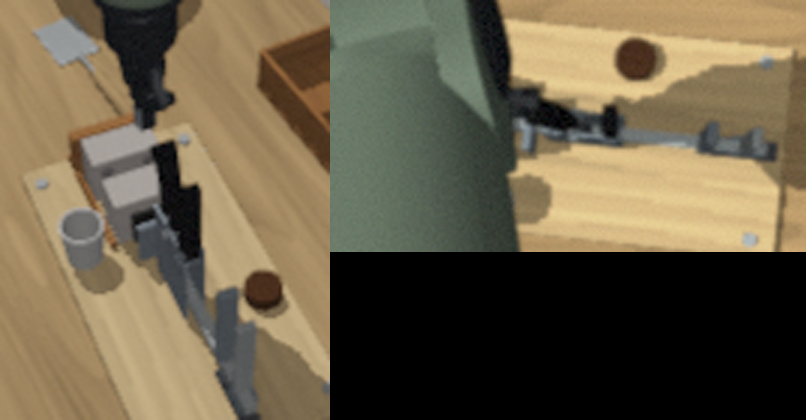

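Call:
carry_out:
  rows:
    - [[0,-0.012,0.002,0],[0,-0.024,0.002,0],[0,-0.032,0.002,0],[0,-0.038,0.002,0],[0,-0.044,0.002,0],[0,-0.05,0.002,0],[0,-0.055,0.002,0],[0,-0.055,0.002,0]]

```text
clock: 4.05
position: [0.5353, 0.0577, 0.2145]
tool_rot: [3.14, 0.002, 3.055]
force: [0.7, 5.7, 3.8]
grip_width: -0.0003
finger_force: 2.7
```

Call:
carry_out:
  rows:
    - [[0,-0.006,0,0],[0,-0.012,0,0],[0,-0.016,0,0],[0,-0.019,0,0],[0,-0.019,0,0]]

```text
clock: 4.47
position: [0.5331, 0.0384, 0.2136]
tool_rot: [-3.141, 0.0, 3.055]
force: [-0.4, 0.6, 2.0]
grip_width: -0.0001
finger_force: 0.9
```

```bash
python3 - <<'E'
from h import *
f=bot.grab_frame("side");save(f,"s3.png",(255,130,355,240),5)
s=bot.observe();print(s["position"],s["force"])
E
```

```text
[0.5330857  0.03895127 0.21348402] [0.09672349 1.79907174 0.25058282]
```

View pics/s3.png

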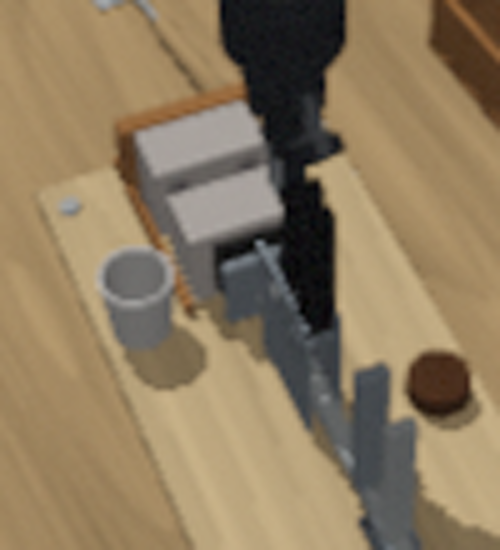

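Call:
carry_out:
  rows:
    - [[0,-0.003,0,0],[0,-0.005,0,0],[0,0.01,0,0],[0,0.03,0,0],[0,0.054,0,0],[0,0.054,0,0],[0,0.054,0,0],[0,0.03,0,0],[0,0.024,0,0],[0,0.018,0,0],[0,0.012,0,0]]

```text
clock: 5.43
position: [0.5344, 0.0512, 0.2138]
tool_rot: [3.14, 0.001, 3.056]
force: [-0.2, 6.6, 5.8]
grip_width: 0.0002
finger_force: 3.5
```

Call:
carry_out:
  rows:
    - [[0,-0.005,0,0],[0,-0.01,0,0]]

```text
clock: 5.6
position: [0.5335, 0.0411, 0.2137]
tool_rot: [3.141, 0.001, 3.056]
force: [0.5, 7.2, 3.5]
grip_width: 0.0
finger_force: 3.5
```

Call:
carry_out:
  rows:
    - [[0,-0.003,0,0],[0,-0.006,0,0]]

```text
clock: 5.77
position: [0.5329, 0.0352, 0.2135]
tool_rot: [3.141, 0.001, 3.056]
force: [3.4, 16.1, -1.1]
grip_width: 0.0001
finger_force: 8.5
```

```bash
python3 - <<'E'
from h import *
f=bot.grab_frame("side");save(f,"s4.png",(255,130,355,240),5)
s=bot.observe();print(s["position"],s["force"])
E
```

```text
[0.5328674  0.03543298 0.213471  ] [ 2.02014932 12.71469353  0.71944092]
```

View pics/s4.png

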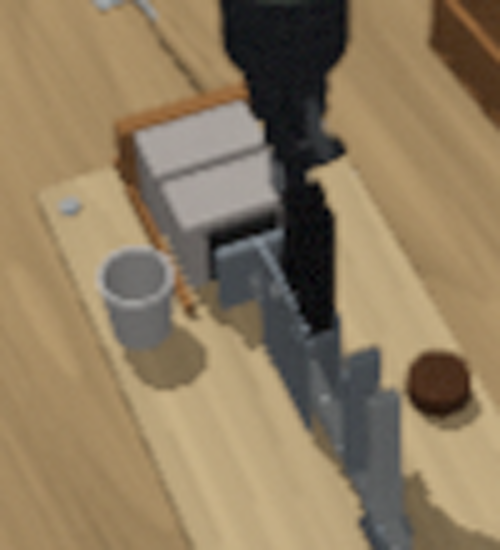

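Call:
carry_out:
  rows:
    - [[0,0.02,0,0],[0,0.054,0,0],[0,0.054,0,0],[0,0.054,0,0],[0,0.04,0,0],[0,0.036,0,0],[0,0.032,0,0]]

```text
clock: 6.4
position: [0.5357, 0.0665, 0.2138]
tool_rot: [3.141, 0.001, 3.055]
force: [0.3, 10.9, 8.5]
grip_width: 0.0002
finger_force: 5.6
```

Call:
carry_out:
  rows:
    - [[0,-0.003,0,0],[0,-0.006,0,0]]

```text
clock: 6.57
position: [0.5354, 0.0612, 0.214]
tool_rot: [3.14, 0.001, 3.055]
force: [0.0, 8.0, 7.0]
grip_width: -0.0001
finger_force: 4.3
```

Call:
carry_out:
  rows:
    - [[0,-0.003,0,0],[0,-0.006,0,0]]

```text
clock: 6.73
position: [0.5348, 0.0549, 0.2139]
tool_rot: [3.141, 0.001, 3.055]
force: [0.4, 6.8, 5.1]
grip_width: -0.0
finger_force: 3.5
```

Call:
carry_out:
  rows:
    - [[0,-0.003,0,0],[0,-0.006,0,0]]

```text
clock: 6.9
position: [0.5344, 0.0494, 0.2141]
tool_rot: [3.14, 0.002, 3.056]
force: [0.1, 11.7, 9.3]
grip_width: -0.0001
finger_force: 5.9
```

Call:
carry_out:
  rows:
    - [[0,-0.003,0,0],[0,-0.005,0,0]]

```text
clock: 7.07
position: [0.534, 0.0447, 0.2142]
tool_rot: [3.139, 0.002, 3.056]
force: [-0.8, 13.3, 11.1]
grip_width: -0.0001
finger_force: 6.9
```

Call:
carry_out:
  rows:
    - [[0,-0.003,0,0],[0,-0.005,0,0]]

```text
clock: 7.23
position: [0.5336, 0.0401, 0.2142]
tool_rot: [3.139, 0.002, 3.056]
force: [-0.3, 14.4, 10.9]
grip_width: 0.0001
finger_force: 7.6
```

```bash
python3 - <<'E'
from h import *
f=bot.grab_frame("side");g=bot.grab_frame("top")
a=cv2.resize(f["pixels"][130:240,255:355,::-1],(500,550),interpolation=2)
cv2.imwrite("pics/s5.png",a)
s=bot.observe();print(s["position"],s["force"])
E
```

```text
[0.533547   0.03994516 0.21416569] [-0.51075843 13.31073839 11.16948535]
```

View pics/s5.png

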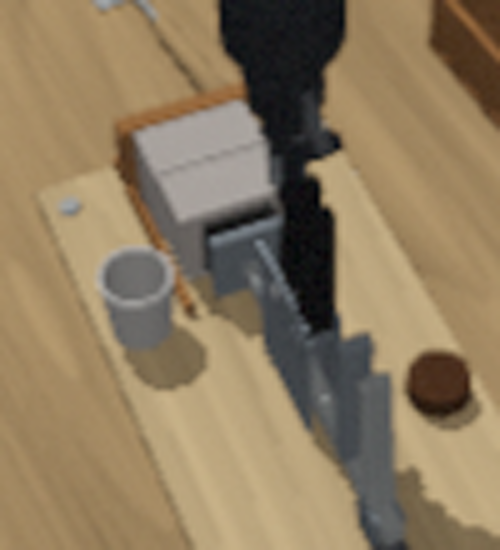

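Call:
carry_out:
  rows:
    - [[0,0,0,0],[0,0,0,0],[0,0,0,0],[0,0,0,0],[0,0,0,0],[0,0,0,0]]

```text
clock: 7.83
position: [0.5336, 0.0401, 0.2142]
tool_rot: [3.139, 0.002, 3.056]
force: [0.5, 13.9, 10.4]
grip_width: -0.0002
finger_force: 6.8
```

Call:
carry_out:
  rows:
    - [[0,0.02,0,0],[0,0.045,0,0],[0,0.06,0,0],[0,0.065,-0.03,0],[0,0.065,-0.065,0],[0,0.065,-0.065,0]]

```text
clock: 8.33
position: [0.5406, 0.1033, 0.2837]
tool_rot: [3.14, 0.006, 3.055]
force: [-0.0, 0.4, -0.2]
grip_width: -0.0
finger_force: 0.0
```

```bash
python3 - <<'E'
from h import *
f=bot.grab_frame("side");t=bot.grab_frame("top")
a=cv2.resize(f["pixels"][130:240,255:355,::-1],(400,440),interpolation=2)
b=cv2.resize(t["pixels"][160:210,300:390,::-1],(396,220),interpolation=2)
b=cv2.copyMakeBorder(b,0,220,0,0,0)
cv2.imwrite("pics/s6.png",np.hstack([a,b]))
for l in["release_tab","release_post"]:
    for F in(f,t): print(l,F["shot"],[(np.round(d["position"],1).tolist(),round(d["conf"],2)) for d in bot.spot_point(F,l)][:2])
print(bot.observe()["position"],bot.observe()["force"])
x,y,a=.5338,.0334,-.0851
for Y in range(-190,-110,10):
    P=lambda z:[x-np.sin(a)*Y/1e3,y+np.cos(a)*Y/1e3,z]
    print(Y,[proj(F,P(z))[0].round(1).tolist() for F in(f,t) for z in(.155,.175)])
E
```

```text
release_tab 13 [([333.1, 216.6], 0.51)]
release_tab 14 []
release_post 13 [([331.3, 203.6], 0.86)]
release_post 14 [([344.8, 189.4], 0.72), ([354.3, 188.8], 0.63)]
[0.53818171 0.10338514 0.27739695] [ 0.40375395 -0.30483285 -0.29541474]
-190 [[337.2, 223.7], [337.4, 220.0], [374.2, 188.8], [375.1, 188.3]]
-180 [[335.8, 221.2], [336.0, 217.5], [370.6, 188.5], [371.4, 187.9]]
-170 [[334.4, 218.7], [334.6, 215.0], [367.0, 188.1], [367.7, 187.5]]
-160 [[333.0, 216.3], [333.2, 212.5], [363.4, 187.8], [364.1, 187.2]]
-150 [[331.7, 213.8], [331.8, 210.0], [359.7, 187.4], [360.4, 186.8]]
-140 [[330.3, 211.4], [330.4, 207.6], [356.1, 187.1], [356.7, 186.5]]
-130 [[329.0, 209.0], [329.1, 205.2], [352.5, 186.7], [353.0, 186.1]]
-120 [[327.6, 206.6], [327.7, 202.8], [348.9, 186.4], [349.4, 185.8]]
```

View pics/s6.png

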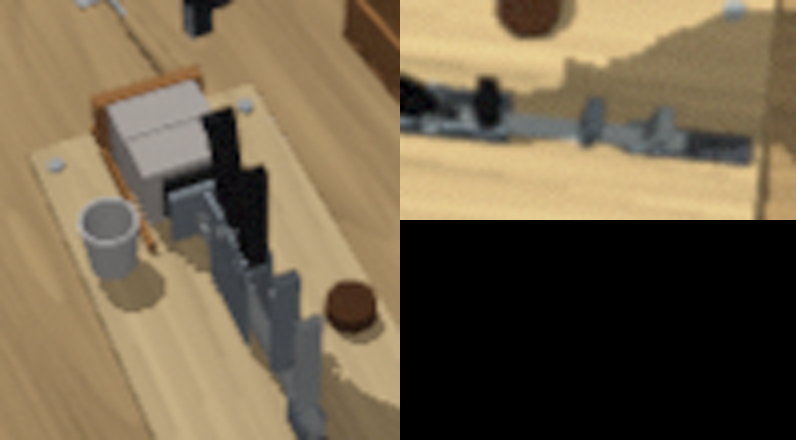

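Call:
carry_out:
  rows:
    - [[-0.001,-0.03,0,0],[-0.001,-0.065,0,0],[-0.002,-0.1,0,0],[-0.003,-0.135,0,0],[-0.003,-0.17,0,0],[-0.003,-0.19,0,0],[-0.003,-0.1975,0,0],[-0.003,-0.1975,0.03,0],[-0.003,-0.1975,0.06,0],[-0.003,-0.1975,0.07,0],[-0.003,-0.1975,0.07,0]]
  grip: 0.085

```text
clock: 9.55
position: [0.5234, -0.0922, 0.206]
tool_rot: [-3.142, -0.005, 3.057]
force: [-0.1, -0.3, 0.3]
grip_width: 0.085
finger_force: 0.0
```

```bash
python3 - <<'E'
from h import *
f=bot.grab_frame("side")
cv2.imwrite("pics/s7.png",cv2.resize(f["pixels"][130:240,265:385,::-1],(600,550),interpolation=2))
s=bot.observe();print(s["position"],s["force"],s["grip_width"])
E
```

```text
[ 0.52437045 -0.09239636  0.20781278] [-0.40857976 -0.38500392  1.42085179] 0.08535907473635418
```

View pics/s7.png

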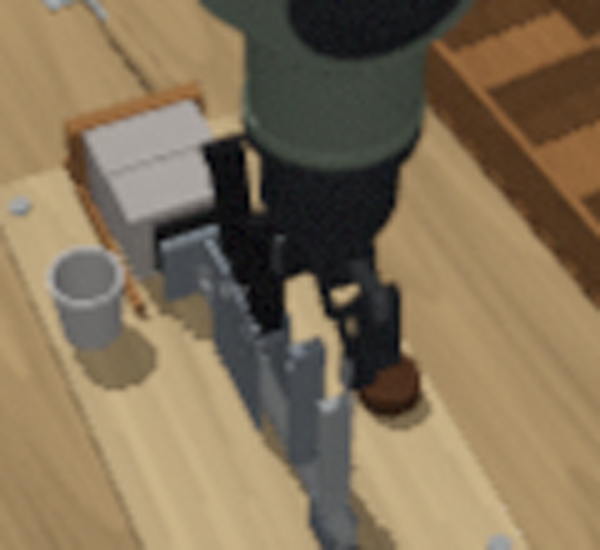

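```bash
python3 - <<'E'
from h import *
f=bot.grab_frame("side");s=bot.observe();p=s["position"]
a=-.0851;ey=np.array([-np.sin(a),np.cos(a),0]);ex=np.array([np.cos(a),np.sin(a),0]);ez=np.array([0,0,1])
z=lambda P:((proj(f,P)[0]-[265,130])*5).round().tolist()
for Y in(-.05,.05):
    for X in(-.011,.011): print("tip",Y,X,[z(p+ey*Y+ex*X+ez*h) for h in(0,.013,.05)])
o=np.array([.5338,.0334,0])
for n,Y,h in(("lev",-.152,.175),("post",-.107,.178)):
    print(n,[z(o+ex*X+ey*(Y+d)+ez*h) for X in(-.011,.011) for d in(-.005,.005)],z(o+ey*Y+ez*.1))
E
```

```text
tip -0.05 -0.011 [[340.0, 405.0], [341.0, 392.0], [343.0, 353.0]]
tip -0.05 0.011 [[374.0, 393.0], [375.0, 379.0], [378.0, 341.0]]
tip 0.05 -0.011 [[272.0, 283.0], [272.0, 270.0], [271.0, 230.0]]
tip 0.05 0.011 [[304.0, 272.0], [305.0, 259.0], [305.0, 219.0]]
lev [[322.0, 415.0], [315.0, 402.0], [355.0, 403.0], [348.0, 391.0]] [333.0, 471.0]
post [[292.0, 357.0], [286.0, 345.0], [325.0, 346.0], [318.0, 334.0]] [304.0, 418.0]
```

Call:
carry_out:
  rows:
    - [[0,0,0.012,0],[0,0,0.024,0],[0,0,0.036,0],[0,0,0.048,0],[0,0,0.06,0],[0,0,0.073,0],[0,0,0.073,0]]

```text
clock: 10.23
position: [0.5248, -0.0925, 0.1349]
tool_rot: [3.142, -0.001, 3.057]
force: [0.0, -0.0, 1.0]
grip_width: 0.085
finger_force: 0.0
```

Call:
carry_out:
  rows:
    - [[0,-0.001,0,0],[0,-0.001,0,0],[0,-0.001,0,0],[0,-0.001,0,0]]
  grip: 0.056
  grip_force: 30

```text
clock: 10.57
position: [0.5252, -0.0937, 0.1363]
tool_rot: [3.141, 0.002, 3.056]
force: [0.6, 1.2, -0.1]
grip_width: 0.0557
finger_force: 0.7
```

Call:
carry_out:
  rows:
    - [[0,0.002,0,0],[0,0.003,0,0],[0,0.003,0,0]]
  grip: 0.05

```text
clock: 10.82
position: [0.525, -0.0907, 0.1356]
tool_rot: [-3.142, 0.0, 3.056]
force: [-0.1, 0.3, -0.9]
grip_width: 0.0498
finger_force: 0.0
```

Call:
carry_out:
  rows:
    - [[0,0.002,0,0],[0,0.005,0,0],[0,0.005,0,0],[0,0.005,0,0]]
  grip: 0.04

```text
clock: 11.15
position: [0.5253, -0.0861, 0.1353]
tool_rot: [-3.141, 0.0, 3.056]
force: [-0.2, -1.5, 1.3]
grip_width: 0.0403
finger_force: 0.5
```

```bash
python3 - <<'E'
from h import *
f=bot.grab_frame("side")
cv2.imwrite("pics/s8.png",cv2.resize(f["pixels"][130:240,265:385,::-1],(600,550),interpolation=2))
s=bot.observe();print(s["position"],s["force"],s["grip_width"],s["finger_force"])
E
```

```text
[ 0.52524174 -0.08621009  0.13526737] [ 0.84257818 -0.95761027  1.08563557] 0.040041791342205306 0.49793230660725385
```

View pics/s8.png

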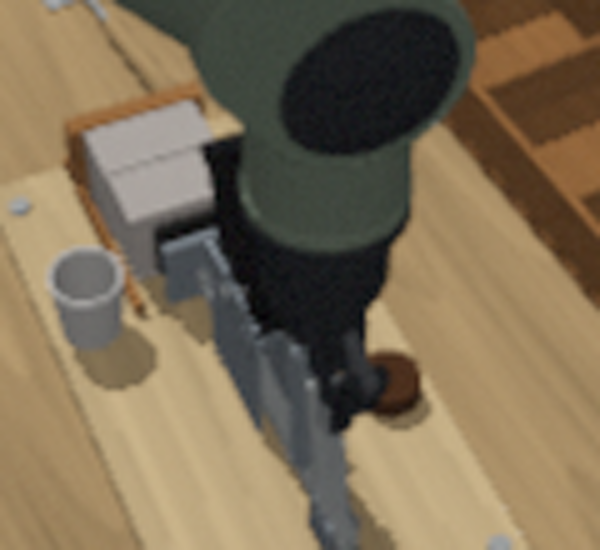

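Call:
carry_out:
  rows:
    - [[0,0.002,0,0],[0,0.005,0,0],[0,0.005,0,0],[0,0.005,0,0]]
  grip: 0.03

```text
clock: 11.53
position: [0.5256, -0.0809, 0.1352]
tool_rot: [-3.141, -0.0, 3.056]
force: [-0.6, -1.7, -0.2]
grip_width: 0.0301
finger_force: 0.6
```

Call:
carry_out:
  rows:
    - [[0,0.001,0,0],[0,0.003,0,0],[0,0.003,0,0],[0,0.003,0,0],[0,0.003,0,0]]
  grip: 0.015

```text
clock: 11.95
position: [0.526, -0.078, 0.1354]
tool_rot: [-3.142, -0.0, 3.056]
force: [-3.0, -3.2, 5.1]
grip_width: 0.0233
finger_force: 27.8
```

Call:
carry_out:
  rows:
    - [[0,-0.003,0,0],[0,-0.007,0,0],[0,-0.011,0,0],[0,-0.015,0,0],[0,-0.019,0,0],[0,-0.023,0,0],[0,-0.026,0,0]]

```text
clock: 12.53
position: [0.5237, -0.1029, 0.1353]
tool_rot: [3.14, -0.001, 3.057]
force: [-4.0, 5.5, 6.8]
grip_width: 0.0229
finger_force: 31.5
```

Call:
carry_out:
  rows:
    - [[0,-0.0015,0,0],[0,-0.003,0,0],[0,-0.0045,0,0]]

```text
clock: 12.78
position: [0.5233, -0.1073, 0.1353]
tool_rot: [3.14, -0.001, 3.057]
force: [-4.6, 3.8, 7.9]
grip_width: 0.0231
finger_force: 31.2
```

Call:
carry_out:
  rows:
    - [[0,-0.0015,0,0],[0,-0.003,0,0],[0,-0.004,0,0]]

```text
clock: 13.03
position: [0.5229, -0.1113, 0.1353]
tool_rot: [3.14, -0.001, 3.057]
force: [-4.0, 12.4, 5.2]
grip_width: 0.0234
finger_force: 34.9
```

Call:
carry_out:
  rows:
    - [[0,-0.001,0,0],[0,-0.002,0,0]]

```text
clock: 13.2
position: [0.5229, -0.1114, 0.1352]
tool_rot: [3.138, -0.001, 3.058]
force: [-3.3, 21.6, 7.9]
grip_width: 0.0232
finger_force: 39.1
```

Call:
carry_out:
  rows:
    - [[0,-0.001,0,0],[0,-0.002,0,0]]

```text
clock: 13.37
position: [0.523, -0.1115, 0.1352]
tool_rot: [3.136, -0.001, 3.06]
force: [-3.2, 33.3, 9.4]
grip_width: 0.0231
finger_force: 44.5
```

Call:
carry_out:
  rows:
    - [[0,0.003,0,0],[0,0.003,0,0]]

```text
clock: 13.53
position: [0.5229, -0.1113, 0.1353]
tool_rot: [3.14, -0.001, 3.058]
force: [-3.9, 9.7, 7.4]
grip_width: 0.0226
finger_force: 33.4
```

Call:
carry_out:
  rows:
    - [[0,-0.003,0,0],[0,-0.008,0,0],[0,-0.013,0,0],[0,-0.013,0,0],[0,-0.013,0,0],[0,-0.013,0,0]]
  grip: 0.085

```text
clock: 14.03
position: [0.5219, -0.1262, 0.1353]
tool_rot: [3.141, 0.0, 3.056]
force: [-0.8, -0.5, -0.0]
grip_width: 0.0849
finger_force: 0.0
```

Call:
carry_out:
  rows:
    - [[0,0,-0.015,0],[0,0,-0.03,0],[0,0,-0.05,0],[0,0,-0.08,0],[0,0,-0.11,0],[0,0,-0.14,0],[0,0,-0.14,0],[0,0,-0.14,0]]

```text
clock: 14.7
position: [0.5225, -0.126, 0.2767]
tool_rot: [3.141, 0.003, 3.056]
force: [-0.6, 1.1, -0.9]
grip_width: 0.0845
finger_force: 0.0
```

```bash
python3 - <<'E'
from h import *
f=bot.grab_frame("side");t=bot.grab_frame("top")
for l in["release_tab","release_post","pad","mould_a","end_stop","cup","puck","trigger_grip"]:
    for n,F in(("side",f),("top",t)): print(l,n,[(np.round(d["position"],1).tolist(),round(d["conf"],2)) for d in bot.spot_point(F,l)][:2])
s=bot.observe();print(s["position"],s["force"],s["clock"])
E
```

```text
release_tab side [([334.1, 224.1], 0.59), ([288.4, 133.1], 0.28)]
release_tab top [([327.9, 162.1], 0.38)]
release_post side [([333.5, 209.1], 0.61)]
release_post top [([356.9, 189.3], 0.83)]
pad side [([308.0, 183.3], 0.43)]
pad top [([283.4, 182.9], 0.42)]
mould_a side [([299.7, 177.8], 0.8), ([295.6, 170.0], 0.69)]
mould_a top [([267.5, 181.1], 0.87), ([247.7, 184.7], 0.74)]
end_stop side []
end_stop top [([246.3, 181.5], 0.79), ([451.1, 156.5], 0.45)]
cup side [([285.2, 196.0], 0.74)]
cup top [([280.4, 214.1], 0.65)]
puck side [([338.4, 207.8], 0.56)]
puck top [([332.3, 157.7], 0.65), ([187.7, 165.6], 0.44)]
trigger_grip side [([309.7, 158.0], 0.53)]
trigger_grip top [([288.6, 177.6], 0.45)]
[ 0.52186952 -0.12623863  0.2753263 ] [-0.60162405  0.0286953  -0.58279517] 15.6
```

```bash
python3 - <<'E'
from h import *
for n in("side","top"):
    F=bot.grab_frame(n)
    print(n,[at_z(F,d["position"],.018)[:2].round(3).tolist() for d in bot.spot_point(F,"mould_a")[:2]],
     [r["region"].sum() and np.argwhere(r["region"]).mean(0)[::-1].round(1).tolist() for r in bot.regions_of(F,"puck")[:1]])
    G=cv2.imread(f"pics/{n}1.png") # start crop, x3.6
    c=(215,90,375,250) if n=="side" else(200,120,420,260)
    a=cv2.resize(G,(c[2]-c[0],c[3]-c[1]),interpolation=3).astype(int);b=F["pixels"][c[1]:c[3],c[0]:c[2],::-1].astype(int)
    x0,y0=((325,195) if n=="side" else (315,148));sl=np.s_[y0-c[1]:y0-c[1]+24,x0-c[0]:x0-c[0]+34]
    for im in(a,b):
        m=(im[sl].max(2)<90)&(im[sl][:,:,2]>im[sl][:,:,0]+15);print(" puck",m.sum(),(np.argwhere(m).mean(0)[::-1]+[x0,y0]).round(1))
E
```

```text
side [[0.555, 0.181], [0.557, 0.222]] [[341.7, 206.6]]
 puck 128 [342.4 206.8]
 puck 127 [342.7 206.7]
top [[0.552, 0.165], [0.537, 0.218]] [[480.3, 200.9]]
 puck 150 [329.2 161. ]
 puck 150 [329.4 161.2]
```

```bash
python3 -c "
from workcell import bot
print(bot.job_done())"
```

```text
the job is handed in; nothing more can be done
None
```

The job is handed in: three pumps shut the mould and pressed it with 13 to 15 N at the trigger nub, then the pinched release let the jaw slide back to its stop, and the gripper let go and rose clear. At the last check the mould looked shut, though its measured spacing was only good to about 1 cm.

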